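# Load the bench tumbler

### The job

Loosen the clamp knob of the tumbler's sliding cover and slide the cover fully open, then lift the tray by its handle and tip its brass links into the well, and put in the links that lie loose on the bench as well. When every link is in, slide the cover fully shut over them and turn the knob tight again; leave the tray standing upright on its cork mat, and leave the hammer, mandrel and jar alone.

Things in the scene. Friction and masses are not known exactly. Their poses are not given: they have to be found in the camera images.
- tumbler: Fixed grey steel housing, 180 (x) x 350 (y) x 95 mm high, standing on the bench, turned a little; origin under its centre, z up. Its +y half is the open well, its -y half a closed motor deck flush with the well's rim, over which the cover slides.
- well (a point): Centre of the floor of the tumbler's polishing well, housing's axes. The well is an open box 140 (x) x 160 (y) mm inside and 80 mm deep: its rim is 80 mm above this point, 95 mm above the bench. Its walls are 25 mm thick at -x, 15 mm at +x, 13 mm at +y.
- cover (a joint): Sliding steel cover, 180 x 175 x 7 mm plate, top 104 mm above the bench. 0 = fully shut over the well, 0.165 m = fully open over the motor deck (end stop); opens along the housing's -y. Sliding friction about 2 N plus 6 N per m/s once the clamp is free; held against about 20 N while it is tight. Starts up to 20 mm open.
- cover_grip (a point): Where to hold the cover: in an upright wooden bar on it, 60 long (x) x 14 thick (y), rising 40 mm above the plate; this point is on its mid-length, 28 mm above the plate. Housing's axes. The clamp knob is 115 mm from it towards -x.
- knob (a joint): Clamp knob on the cover, axis vertical, rides with the cover. 0 rad = fully tight (hard stop), 1.4 rad = fully loose (hard stop); grows anticlockwise seen from above. The clamp grips below about 0.65 rad, more firmly towards 0, and is free above 0.75. Friction about 0.12 N m, a little more near tight.
- knob_grip (a point): Where to grip the knob: on its axis, 12 mm below the top of a black bar 46 long (this frame's y, turning with the knob) x 14 mm thick (x). Under the bar, from 26 mm below this point, is a 34 mm disc. At knob = 0 this frame has the housing's axes. The point is 39.5 mm above the plate.
- tray: Aluminium scoop tray, loose, about 250 g: floor 120 (x) x 90 (y) x 4 mm, walls 28 high and 4 mm thick at +x and both y sides, open at the -x end, where links slide out when that end is dipped. An arch carries a wooden handle bar over the middle. Holds three links at the start. Origin under the floor's centre, z up.
- tray_grip (a point): Middle of the tray's handle bar, 80 mm above the tray's underside; the bar is 90 long (tray y) x 16 thick (tray x) x 22 mm high. Tray's axes.
- mat: Cork mat, fixed, 170 (x) x 130 (y) x 3 mm, where the tray stands and belongs. Origin at the centre of its underside; its top is 3 mm above the bench.
- link0: Brass bracelet link, a solid stadium-shaped slab 34 long (its x axis) x 20 wide (y) x 14 thick (z), 60 g, rounded ends. Origin at the centre of its underside, so 7 mm along its own z from its middle. Starts on the tray.
- link1: Brass bracelet link, a solid stadium-shaped slab 34 long (its x axis) x 20 wide (y) x 14 thick (z), 60 g, rounded ends. Origin at the centre of its underside, so 7 mm along its own z from its middle. Starts on the tray.
- link2: Brass bracelet link, a solid stadium-shaped slab 34 long (its x axis) x 20 wide (y) x 14 thick (z), 60 g, rounded ends. Origin at the centre of its underside, so 7 mm along its own z from its middle. Starts on the tray.
- link3: Brass bracelet link, a solid stadium-shaped slab 34 long (its x axis) x 20 wide (y) x 14 thick (z), 60 g, rounded ends. Origin at the centre of its underside, so 7 mm along its own z from its middle. One of two to four that lie loose on the bench at the robot's left; may be absent.
- link4: Brass bracelet link, a solid stadium-shaped slab 34 long (its x axis) x 20 wide (y) x 14 thick (z), 60 g, rounded ends. Origin at the centre of its underside, so 7 mm along its own z from its middle. One of two to four that lie loose on the bench at the robot's left; may be absent.
- link5: Brass bracelet link, a solid stadium-shaped slab 34 long (its x axis) x 20 wide (y) x 14 thick (z), 60 g, rounded ends. Origin at the centre of its underside, so 7 mm along its own z from its middle. One of two to four that lie loose on the bench at the robot's left; may be absent.
- link6: Brass bracelet link, a solid stadium-shaped slab 34 long (its x axis) x 20 wide (y) x 14 thick (z), 60 g, rounded ends. Origin at the centre of its underside, so 7 mm along its own z from its middle. One of two to four that lie loose on the bench at the robot's left; may be absent.
- hammer: Hammer, about 240 mm, lying beyond the work; its origin is on the bench under it. Leave alone.
- mandrel: Steel mandrel on a 60 mm round foot, 110 mm tall; origin at the centre of the foot. Leave alone.
- jar: Small amber jar, 56 mm across, 60 mm tall; origin under its centre. Leave alone.
Not all that is in view belongs to the job. What is shaped like the link6 but blue or green is not meant.

How it is judged:
On the way, in this order (a step that is already met when the one before it is completed fails the run):
1. the clamp knob is loosened (value of joint knob above 0.75 rad), for 0.2 s.
2. the cover is slid fully open (value of joint cover above 0.15 m), for 0.2 s.
3. the tray is dipped over the open well (horizontal distance between tray_grip and well below 0.16 m and height (world z) of tray_grip above 0.12 m and angle between tray's own z axis and vertical above 0.25 rad and value of joint cover above 0.12 m).
4. every link is in the well (x of link0 in the frame of well between -0.072 and 0.072 m and y of link0 in the frame of well between -0.082 and 0.082 m and z of link0 in the frame of well between -0.01 and 0.065 m and x of link1 in the frame of well between -0.072 and 0.072 m and y of link1 in the frame of well between -0.082 and 0.082 m and z of link1 in the frame of well between -0.01 and 0.065 m and x of link2 in the frame of well between -0.072 and 0.072 m and y of link2 in the frame of well between -0.082 and 0.082 m and z of link2 in the frame of well between -0.01 and 0.065 m and x of link3 in the frame of well between -0.072 and 0.072 m and y of link3 in the frame of well between -0.082 and 0.082 m and z of link3 in the frame of well between -0.01 and 0.065 m and x of link4 in the frame of well between -0.072 and 0.072 m and y of link4 in the frame of well between -0.082 and 0.082 m and z of link4 in the frame of well between -0.01 and 0.065 m and x of link5 in the frame of well between -0.072 and 0.072 m and y of link5 in the frame of well between -0.082 and 0.082 m and z of link5 in the frame of well between -0.01 and 0.065 m and x of link6 in the frame of well between -0.072 and 0.072 m and y of link6 in the frame of well between -0.082 and 0.082 m and z of link6 in the frame of well between -0.01 and 0.065 m), for 0.2 s.
5. the cover is fully shut over the links (all of step 4 and value of joint cover below 0.006 m), for 0.2 s.
6. the clamp knob is tight (value of joint knob below 0.25 rad), for 0.2 s.
At the end, for the whole second after the job is handed in: Every link lies in the well, the cover is shut to within 6 mm and its knob turned back to within 0.25 rad of tight, and the tray stands upright, still, on its mat, its centre within 40 mm of the mat's (all of step 5 and value of joint knob below 0.25 rad and horizontal distance between tray and mat below 0.04 m and angle between tray's own z axis and vertical below 0.08 rad and z of tray in the frame of mat below 0.008 m and linear speed of tray below 0.02 m/s); the robot touches nothing.
It fails at once if the hammer is disturbed (moved over 40 mm) (distance of hammer from where it was at the start of the episode above 0.04 m).
It fails at once if the mandrel is disturbed (moved over 40 mm) (distance of mandrel from where it was at the start of the episode above 0.04 m).
It fails at once if the jar is disturbed (moved over 40 mm) (distance of jar from where it was at the start of the episode above 0.04 m).
Of link3, link4, link5, link6 only 2 to 4 are there at a start; the rules pass over those that are not, and their reading is None.
At some moment in a run one of link3, link4, link5, link6 may be knocked a few centimetres aside while the robot is not near it.
It also fails if it takes over 210 s, if anything falls off the work surface, if the arm or the gripper's body presses on something with over 40 N, if the wrist force passes 120 N, or if a joint passes its speed limit or range.

### The arm

A 6-joint arm with a two-finger parallel gripper is mounted at the origin on the work surface. World frame = base frame: x ahead of the robot, y to its left, z up, the work surface at z = 0. Lengths are in m, angles in rad, forces in N, time in s.
With the tool pointing down it reaches from about 0.35 to 0.975 m from the base axis. Payload 4.9 kg.
Tool frame: the origin (TCP) lies on the centre line of the jaws, within the pads' length; the fingertips stand 14 mm ahead of it and the grasp point (between the pads) lies 5 mm behind it; z points along the fingers, y is the line along which they close (so a half turn about z gives the same grasp; the last joint's range is limited). The gripper opens to 85 mm and grips with 20 to 120 N. Pads are 22 mm wide; open, the fingers measure 114 mm over their backs; the gripper's body (76 mm by 85 mm) begins 54 mm behind the grasp point. The pads swing forward as they close: fully open they stand 13 mm farther back than shut.
Start: joints at [1.112, 0.053, 1.613, -0, 1.476, -0.119], TCP at [0.208, 0.589, 0.245] pointing down, gripper open.
Joint ranges: [-3.01, 3.01], [-1.01, 2.22], [0.06, 2.58], [-1.02, 4.17], [0.09, 2.62], [-3.14, 3.14]. Speed limits (rad/s): [2.57, 2.57, 3.14, 3.14, 3.14, 3.14].

### API

Orientations are given as a unit quaternion [w, x, y, z].
In Python, from plant import * gives the robot as it stands.
- The arm moves only by the tool send_rows, never from a script. Its argument "steps" is a list of rows, each an object with "translation": the shift along the tool's x, y, z in cm, a list of three; "delta_rot": the turn, a rotation vector about the tool's x, y, z in rad, a list of three; "jaw": the finger opening in cm, from 0 to 8.54. In form: [{"translation": [dx, dy, dz], "delta_rot": [rx, ry, rz], "jaw": jaw}, ...]. A call has exactly 8 rows; each row is the pose to reach, as a shift and turn from the pose commanded when the call began, along the tool's axes at that moment; what a row does not reach only later rows make up. A row lasts 1/10 s, in which the tool goes at most 50 mm and 8.59 degrees, less where a joint would pass 70% of its speed; a pose out of reach is approached as far as the arm can. A call with a gripper value outside its range is refused whole. The fingers move at their own pace and stop on an object; the grip force is fixed at half the most. Time passes only in rows, so rows that repeat a pose let the fingers close, or fill a call up. It gives the time, the measured TCP pose, the force, the opening and the grip force at its end, in the units of the state.
- state(): the state, without advancing time (a new reading comes with each control period).
- grab_frame(name): name is "side" or "top"; returns a dict with "pixels" (400x640x3 uint8, blue, green, red), "range_z" (400x640 float32, m along the optical axis (not along the pixel's ray), 0 where there is no reading), "fx", "fy", "cx", "cy" (pixels), "rvec" (rotation vector, rad) and "tvec" (3), from world to camera coordinates, as OpenCV has them. Camera axes: x right, y down, z forward; pixel columns grow to the right and rows downward; lengths in m; the calibration is good to about 2 mm. A picture is of the moment at which its call begins.
- job_done(): hands the job in; it is judged then, once.
The state is a dict: "time": time; "joint_pos": joint angles; "joint_vel": joint speeds; "joint_efforts": joint torques, N m; "tool_pos": TCP position; "tool_rot": TCP orientation; "contact_force": force on the tool from outside, world axes, zero at the start; "ft_torque": the same for the moment, N m; "gripper_width": opening from 0.0 (shut) to 1.0 (fully open); "grasp_force": force on a finger pad.
Only numpy, scipy, OpenCV 4.12 (cv2) and the standard library are available. Lean on these libraries where they do the work, as an engineer would, in place of code of your own. Each camera call takes 0.05 s, during which the arm holds its last target. There are 200 camera calls.

## Working session

There is one attempt and no reset: what is moved stays moved. The work goes in short steps, Python scripts to look and compute and a tool call to move; the robot and the scene stay as the last step left them, time stands still between calls to the robot, and variables do not carry over. Pictures are saved under pics/ and viewed, at most 14 in all, crops included, and the job is handed in when it is done.

Besides the shell and the picture viewer there is one more tool, called after "Emit:" as name(argument=value, ...) on one line, values as JSON. send_rows: Moves the arm, as the interface text tells. Its arguments: {"type":"object","properties":{"steps":{"type":"array","items":{"type":"object","properties":{"translation":{"type":"array","items":{"type":"number"}},"delta_rot":{"type":"array","items":{"type":"number"}},"jaw":{"type":"number"}}}}},"required":["steps"]}

```bash
mkdir -p pics; ls; cat > h.py <<'E'
from plant import *
import numpy as np, cv2
from scipy.spatial.transform import Rotation as R
def cam(n):
    f=grab_frame(n); f['R']=R.from_rotvec(np.ravel(f['rvec'])).as_matrix(); f['t']=np.ravel(f['tvec']); return f
def cloud(f):
    z=f['range_z']; v,u=np.mgrid[:400,:640]
    p=np.stack([(u-f['cx'])/f['fx']*z,(v-f['cy'])/f['fy']*z,z],-1)
    P=(p-f['t'])@f['R']; P[z==0]=np.nan; return P
def onz(f,u,v,h):
    d=np.array([(u-f['cx'])/f['fx'],(v-f['cy'])/f['fy'],1])@f['R']; o=-f['t']@f['R']
    return o+d*(h-o[2])/d[2]
def proj(f,p):
    c=f['R']@np.asarray(p)+f['t']; return [f['fx']*c[0]/c[2]+f['cx'],f['fy']*c[1]/c[2]+f['cy']]
def st():
    s=state(); q=s['tool_rot']; r=R.from_quat([q[1],q[2],q[3],q[0]]).as_matrix()
    print('t',round(s['time'],2),'pos',np.round(s['tool_pos'],4),'F',np.round(s['contact_force'],1),'w',round(s['gripper_width'],3),'g',s['grasp_force']); print(np.round(r,3)); return s,r
def to(p,yaw=None):
    """cm shift in tool axes to world p; yaw = wanted world angle of tool y mod pi"""
    s,r=st(); print('trans cm',np.round(100*r.T@(np.asarray(p)-s['tool_pos']),2))
    if yaw is not None:
        cur=np.arctan2(r[1,1],r[0,1]); d=(yaw-cur+np.pi/2)%np.pi-np.pi/2; print('rz',round(-d,3))
E
python3 - <<'E'
from h import *
st()
for n in('top','side'):
    f=cam(n); cv2.imwrite(f'pics/{n}0.png',f['pixels']); np.savez(f'{n}0.npz',**f); print(n,f['fx'],f['t'],f['R'].round(2).tolist(),(-f['t']@f['R']).round(3))
E
```

```text
pics
t 0.0 pos [0.208  0.5887 0.2441] F [0.1 0.7 0.6] w 0.996 g 0.0
[[-0.943  0.333 -0.001]
 [ 0.333  0.943 -0.002]
 [ 0.    -0.002 -1.   ]]
top 446.62027734213126 [-0.05874112  0.52669701  1.35897616] [[0.01, -1.0, 0.01], [-0.99, -0.01, -0.13], [0.14, -0.01, -0.99]] [ 0.339 -0.035  1.418]
side 500.8725072220267 [0.48113345 0.20315903 1.10558769] [[-0.94, -0.33, 0.01], [-0.19, 0.51, -0.84], [0.27, -0.79, -0.55]] [0.19  0.929 0.772]
```

View pics/top0.png

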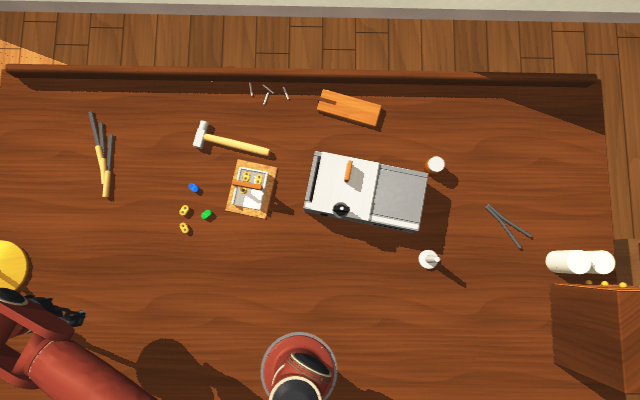

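View pics/side0.png

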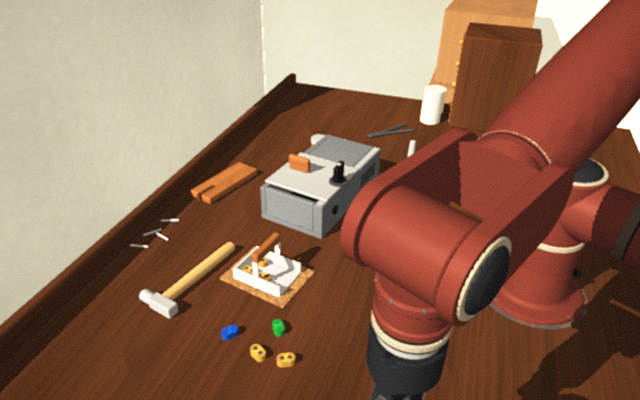

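```bash
python3 - <<'E'
from h import *
f=dict(np.load('top0.npz')); P=cloud(f); im=f['pixels']
c=cv2.resize(im[130:255,165:445],None,fx=2.85,fy=2.85,interpolation=cv2.INTER_CUBIC); cv2.imwrite('pics/c1.png',c)
z=P[...,2]; print(np.nanmedian(z[230:250,240:300]))
def rect(m,n):
    m=m.astype(np.uint8); k,l,s,_=cv2.connectedComponentsWithStats(m); i=1+np.argmax(s[1:,4]); q=P[l==i][:,:2]
    r=cv2.minAreaRect((q*1000).astype(np.float32)); print(n,s[i,4],r,np.nanmedian(P[l==i][:,2]))
sub=np.zeros_like(z,bool); sub[130:250,295:440]=1
rect(sub&(z>.085)&(z<.115),'housing'); rect(sub&(z>.1)&(z<.112),'cover')
rect(sub&(z>.125)&(np.arange(640)[None]<380)&(np.arange(400)[:,None]<190),'bar'); rect(sub&(z>.125)&(np.arange(400)[:,None]>190)&(np.arange(640)[None]<380),'knob')
s2=np.zeros_like(z,bool); s2[150:225,220:285]=1
rect(s2&(z>.07)&(z<.1),'handle'); rect(s2&(z>.02)&(z<.1),'tray'); 
hsv=cv2.cvtColor(im,cv2.COLOR_BGR2HSV)
m=((hsv[...,0]>20)&(hsv[...,0]<32)&(hsv[...,1]>150)&(hsv[...,2]>90)); 
k,l,s,ce=cv2.connectedComponentsWithStats(m.astype(np.uint8))
for i in range(1,k):
    if s[i,4]>8: 
        q=P[l==i]; print(ce[i].round(1),s[i,4],np.nanmedian(q,0).round(4),cv2.minAreaRect((q[:,:2]*1000).astype(np.float32)))
E
```

```text
0.00014885281729729635
housing 6585 ((540.081298828125, -194.15939331054688), (350.4869689941406, 188.59341430664062), 79.40026092529297) 0.09928386937588855
cover 2952 ((551.7135009765625, -129.9830780029297), (175.2749786376953, 187.79856872558594), 79.71414947509766) 0.10387208513444013
bar 100 ((594.2399291992188, -137.802734375), (13.82706356048584, 58.987342834472656), 79.57279205322266) 0.14286817668265378
knob 91 ((481.58526611328125, -116.829833984375), (45.69526672363281, 14.400662422180176), 84.32659912109375) 0.1544239512011314
handle 178 ((557.0944213867188, 163.5695343017578), (89.49351501464844, 16.158266067504883), 80.1989974975586) 0.09333782570217647
tray 442 ((557.7951049804688, 163.75827026367188), (90.93190002441406, 119.24344635009766), 79.79981231689453) 0.03303991416977892
[245.7 175.8] 32 [0.5952 0.1763 0.0208] ((595.1353759765625, 176.83277893066406), (17.62347412109375, 26.020591735839844), 87.41358184814453)
[258.8 178.7] 33 [0.5863 0.1348 0.0202] ((587.6533813476562, 136.2532196044922), (28.934186935424805, 16.615619659423828), 0.823984682559967)
[183.3 209.4] 37 [0.4878 0.3706 0.015 ] ((484.443359375, 369.0813293457031), (15.502680778503418, 29.74764633178711), 54.014869689941406)
[183.5 227.4] 44 [0.4313 0.3676 0.0141] ((430.4847106933594, 367.3213195800781), (32.17656707763672, 19.372243881225586), 24.91618537902832)
[ 11.7 260.9] 823 [0.3199 0.8847 0.0197] ((327.1078186035156, 879.351806640625), (141.94573974609375, 52.89383316040039), 32.904876708984375)
[  5.2 284.2] 73 [0.2475 0.8979 0.0205] ((247.62709045410156, 897.7618408203125), (45.7154426574707, 21.22783851623535), 54.96968460083008)
[604.3 282.8] 20 [ 0.2789 -0.8748  0.1276] ((280.0570983886719, -876.84765625), (13.322444915771484, 9.004971504211426), 89.45647430419922)
[622.5 284.5] 22 [ 0.2789 -0.8754  0.2036] ((278.8750915527344, -876.769775390625), (8.268060684204102, 12.215048789978027), 1.6268861293792725)
```

View pics/c1.png

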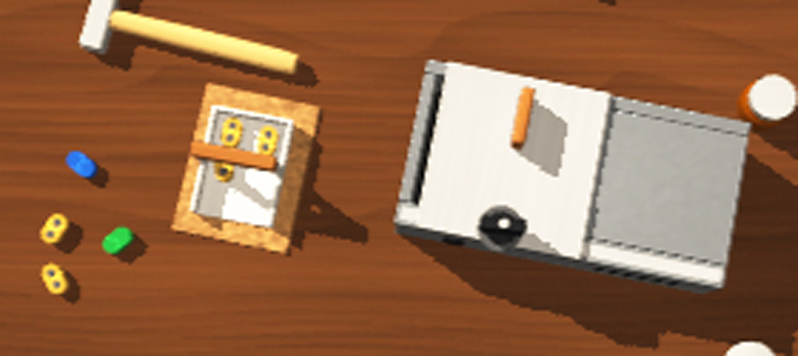

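```bash
python3 - <<'E'
from h import *
to([.4815,-.117,.20],np.radians(-5.7))
E
```

```text
t 0.1 pos [0.2081 0.5888 0.2442] F [ 0.1 -0.1 -0.4] w 1.002 g 0.0
[[-0.943  0.333 -0.001]
 [ 0.333  0.943 -0.002]
 [ 0.    -0.002 -1.   ]]
trans cm [-49.3  -57.42   4.51]
rz 1.33
```

Emit:
send_rows(steps=[{"translation": [-3.5,-4,0.3],"delta_rot": [0,0,0.09],"jaw": 8.5},{"translation": [-6.5,-7.5,0.6],"delta_rot": [0,0,0.18],"jaw": 8.5},{"translation": [-9.5,-11,0.9],"delta_rot": [0,0,0.27],"jaw": 8.5},{"translation": [-12.5,-14.5,1.2],"delta_rot": [0,0,0.36],"jaw": 8.5},{"translation": [-15.5,-18,1.5],"delta_rot": [0,0,0.45],"jaw": 8.5},{"translation": [-18.5,-21.5,1.8],"delta_rot": [0,0,0.53],"jaw": 8.5},{"translation": [-21.5,-25,2.1],"delta_rot": [0,0,0.6],"jaw": 8.5},{"translation": [-24.5,-28.5,2.3],"delta_rot": [0,0,0.67],"jaw": 8.5}])

```text
time: 0.9
tool_pos: [0.3442, 0.2371, 0.2216]
tool_rot: [-0.0, 0.485, 0.875, -0.0]
contact_force: [1.2, 0.1, 0.4]
gripper_width: 0.995
grasp_force: 0.0
```

```bash
python3 - <<'E'
from h import *
to([.4815,-.117,.20],np.radians(-5.7))
E
```

```text
t 0.9 pos [0.3442 0.2371 0.2216] F [1.2 0.1 0.4] w 0.995 g 0.0
[[-0.53   0.848 -0.   ]
 [ 0.848  0.53  -0.   ]
 [-0.    -0.    -1.   ]]
trans cm [-37.3   -7.13   2.17]
rz 0.658
```

Emit:
send_rows(steps=[{"translation": [-4.7,-0.9,0.3],"delta_rot": [0,0,0.09],"jaw": 8.5},{"translation": [-9.4,-1.8,0.6],"delta_rot": [0,0,0.18],"jaw": 8.5},{"translation": [-14,-2.7,0.9],"delta_rot": [0,0,0.27],"jaw": 8.5},{"translation": [-18.7,-3.6,1.2],"delta_rot": [0,0,0.36],"jaw": 8.5},{"translation": [-23.4,-4.5,1.5],"delta_rot": [0,0,0.45],"jaw": 8.5},{"translation": [-28,-5.4,1.8],"delta_rot": [0,0,0.53],"jaw": 8.5},{"translation": [-33,-6.3,2.1],"delta_rot": [0,0,0.6],"jaw": 8.5},{"translation": [-37.3,-7.1,2.2],"delta_rot": [0,0,0.66],"jaw": 8.5}])

```text
time: 1.7
tool_pos: [0.4826, -0.1169, 0.1995]
tool_rot: [-0.0, 0.742, 0.67, -0.0]
contact_force: [1.4, 0.6, -0.5]
gripper_width: 0.992
grasp_force: 0.0
```

```bash
python3 - <<'E'
from h import *
to([.4815,-.117,.1385],np.radians(-5.7))
f=cam('side'); c=cv2.resize(f['pixels'][100:250,230:430],None,fx=4,fy=4); cv2.imwrite('pics/s1.png',c)
f=cam('top'); P=cloud(f); z=P[...,2]
hsv=cv2.cvtColor(f['pixels'],cv2.COLOR_BGR2HSV)
m=((hsv[...,0]>20)&(hsv[...,0]<32)&(hsv[...,1]>150)&(hsv[...,2]>90)); 
k,l,s,ce=cv2.connectedComponentsWithStats(m.astype(np.uint8))
for i in range(1,k):
    if s[i,4]>8: 
        q=P[l==i]; print(ce[i].round(1),s[i,4],np.nanmedian(q,0).round(4))
cv2.imwrite('pics/top1.png',f['pixels'])
E
```

```text
t 1.7 pos [ 0.4826 -0.1169  0.1995] F [ 1.4  0.6 -0.5] w 0.992 g 0.0
[[ 0.103  0.995 -0.001]
 [ 0.995 -0.103  0.   ]
 [ 0.    -0.001 -1.   ]]
trans cm [-0.02 -0.1   6.1 ]
rz -0.003
[245.9 176. ] 34 [0.5949 0.1759 0.0218]
[258.7 178.9] 33 [0.5865 0.135  0.0204]
[183.5 209.5] 40 [0.4863 0.3702 0.0141]
[183.5 227.3] 46 [0.4315 0.3669 0.0127]
[ 11.8 260.9] 827 [0.3199 0.8841 0.0198]
[  4.9 287.2] 148 [0.2409 0.8999 0.0181]
[604.3 282.8] 20 [ 0.2789 -0.8749  0.1269]
[622.4 284.6] 23 [ 0.2776 -0.8754  0.2032]
```

View pics/s1.png

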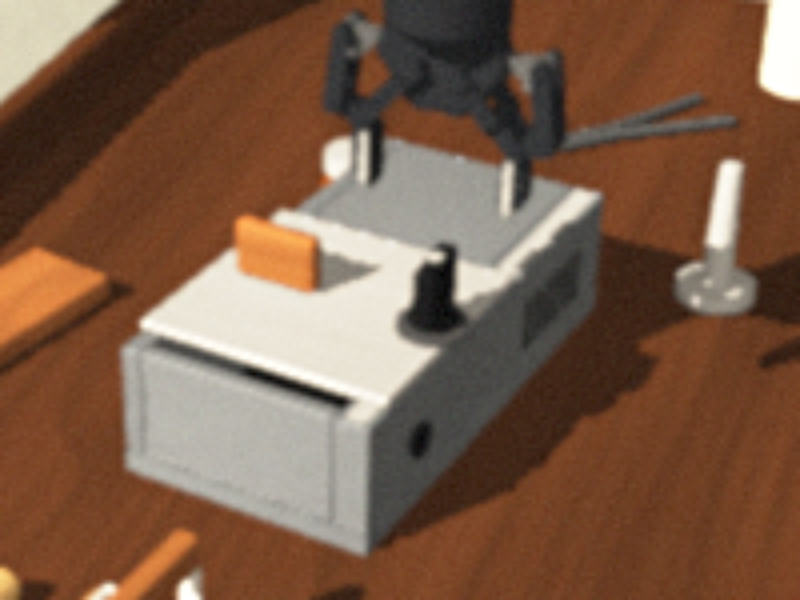

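View pics/top1.png

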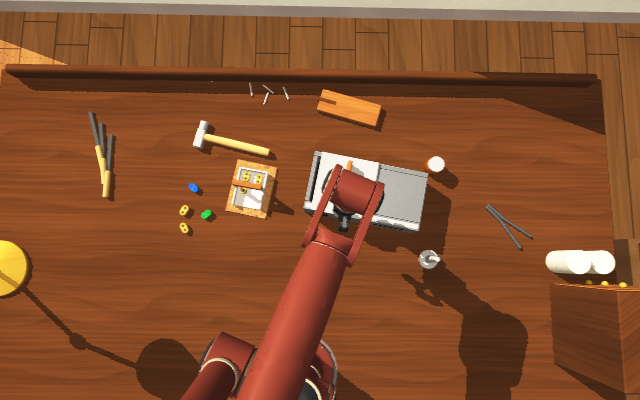

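Emit:
send_rows(steps=[{"translation": [0,-0.1,3],"delta_rot": [0,0,0],"jaw": 8.5},{"translation": [0,-0.1,6.1],"delta_rot": [0,0,0],"jaw": 8.5},{"translation": [0,-0.1,6.1],"delta_rot": [0,0,0],"jaw": 4},{"translation": [0,-0.1,6.1],"delta_rot": [0,0,0],"jaw": 0.5},{"translation": [0,-0.1,6.1],"delta_rot": [0,0,0],"jaw": 0.5},{"translation": [0,-0.1,6.1],"delta_rot": [0,0,0],"jaw": 0.5},{"translation": [0,-0.1,6.1],"delta_rot": [0,0,0],"jaw": 0.5},{"translation": [0,-0.1,6.1],"delta_rot": [0,0,0],"jaw": 0.5}])

```text
time: 2.6
tool_pos: [0.4832, -0.1149, 0.1413]
tool_rot: [0.002, 0.741, 0.671, 0.001]
contact_force: [2.4, 0.7, 3.8]
gripper_width: 0.151
grasp_force: 61.9
```

Emit:
send_rows(steps=[{"translation": [0,0,0],"delta_rot": [0,0,-0.14],"jaw": 0.5},{"translation": [0,0,0],"delta_rot": [0,0,-0.28],"jaw": 0.5},{"translation": [0,0,0],"delta_rot": [0,0,-0.42],"jaw": 0.5},{"translation": [0,0,0],"delta_rot": [0,0,-0.56],"jaw": 0.5},{"translation": [0,0,0],"delta_rot": [0,0,-0.7],"jaw": 0.5},{"translation": [0,0,0],"delta_rot": [0,0,-0.84],"jaw": 0.5},{"translation": [0,0,0],"delta_rot": [0,0,-0.98],"jaw": 0.5},{"translation": [0,0,0],"delta_rot": [0,0,-1.1],"jaw": 0.5}])

```text
time: 3.4
tool_pos: [0.481, -0.1154, 0.1411]
tool_rot: [-0.001, 0.279, 0.96, -0.001]
contact_force: [-7.1, -0.8, 9.2]
gripper_width: 0.151
grasp_force: 62.7
```

```bash
python3 - <<'E'
from h import *
s,r=st(); print(s['ft_torque'],s['joint_pos'],np.degrees(np.arctan2(r[1,1],r[0,1])))
E
```

```text
t 3.4 pos [ 0.481  -0.1154  0.1411] F [-7.1 -0.8  9.2] w 0.151 g 62.70542621612549
[[-0.845  0.535 -0.003]
 [ 0.535  0.845 -0.002]
 [ 0.001 -0.003 -1.   ]]
[-0.11837633  1.2715766  -0.16005662] [-0.38466    -0.17520858  2.00950458 -0.00249548  1.30907605 -1.38979657] 57.62730242768391
```

Emit:
send_rows(steps=[{"translation": [-0.4,-0.9,0],"delta_rot": [0,0,0],"jaw": 0.5},{"translation": [-1.1,-2.8,0],"delta_rot": [0,0,0],"jaw": 0.5},{"translation": [-2.0,-5.0,0],"delta_rot": [0,0,0],"jaw": 0.5},{"translation": [-2.8,-7.1,0],"delta_rot": [0,0,0],"jaw": 0.5},{"translation": [-3.7,-9.3,0],"delta_rot": [0,0,0],"jaw": 0.5},{"translation": [-4.5,-11.3,0],"delta_rot": [0,0,0],"jaw": 0.5},{"translation": [-5.1,-12.8,0],"delta_rot": [0,0,0],"jaw": 0.5},{"translation": [-5.2,-13.0,0],"delta_rot": [0,0,0],"jaw": 0.5}])

```text
time: 4.2
tool_pos: [0.4551, -0.2539, 0.1411]
tool_rot: [0.0, 0.282, 0.959, -0.001]
contact_force: [-3.1, 2.8, 7.7]
gripper_width: 0.149
grasp_force: 62.5
```

```bash
python3 - <<'E'
from h import *
s,r=st(); print(s['ft_torque'],np.degrees(np.arctan2(r[1,1],r[0,1])))
d=s['tool_pos']-np.array([.481,-.1154,.1411]);print(d, np.hypot(*d[:2]))
E
```

```text
t 4.2 pos [ 0.4551 -0.2539  0.1411] F [-3.1  2.8  7.7] w 0.149 g 62.51213192939758
[[-0.841  0.541 -0.   ]
 [ 0.541  0.841 -0.001]
 [-0.    -0.001 -1.   ]]
[0.39543198 0.49294543 0.11688182] 57.26140049631137
[-2.59466868e-02 -1.38545826e-01  3.67510894e-05] 0.140954518697737
```

Moving freely; creep 2 cm more to the stop.

Emit:
send_rows(steps=[{"translation": [-0.2,-0.4,0],"delta_rot": [0,0,0],"jaw": 0.5},{"translation": [-0.3,-0.7,0],"delta_rot": [0,0,0],"jaw": 0.5},{"translation": [-0.4,-0.9,0],"delta_rot": [0,0,0],"jaw": 0.5},{"translation": [-0.5,-1.1,0],"delta_rot": [0,0,0],"jaw": 0.5},{"translation": [-0.5,-1.2,0],"delta_rot": [0,0,0],"jaw": 0.5},{"translation": [-0.6,-1.3,0],"delta_rot": [0,0,0],"jaw": 0.5},{"translation": [-0.6,-1.4,0],"delta_rot": [0,0,0],"jaw": 0.5},{"translation": [-0.6,-1.4,0],"delta_rot": [0,0,0],"jaw": 0.5}])

```text
time: 5.0
tool_pos: [0.4539, -0.2605, 0.141]
tool_rot: [-0.002, 0.281, 0.96, 0.008]
contact_force: [-0.7, 26.2, 16.6]
gripper_width: 0.154
grasp_force: 63.8
```

```bash
python3 - <<'E'
from h import *
s,r=st()
d=s['tool_pos']-np.array([.481,-.1154,.1411]);print(d, np.hypot(*d[:2]))
E
```

```text
t 5.0 pos [ 0.4539 -0.2605  0.141 ] F [-0.7 26.2 16.6] w 0.154 g 63.777117133140564
[[-0.842  0.539  0.001]
 [ 0.539  0.842  0.016]
 [ 0.008  0.014 -1.   ]]
[-2.71499660e-02 -1.45145776e-01 -5.11559383e-05] 0.14766318711830814
```

Emit:
send_rows(steps=[{"translation": [0.2,0.4,0],"delta_rot": [0,0,0],"jaw": 0.5},{"translation": [0.2,0.4,0],"delta_rot": [0,0,0],"jaw": 5},{"translation": [0.2,0.4,0],"delta_rot": [0,0,0],"jaw": 8.5},{"translation": [0.2,0.4,0],"delta_rot": [0,0,0],"jaw": 8.5},{"translation": [0.2,0.4,0],"delta_rot": [0,0,0],"jaw": 8.5},{"translation": [0.2,0.4,-2],"delta_rot": [0,0,0],"jaw": 8.5},{"translation": [0.2,0.4,-5],"delta_rot": [0,0,0],"jaw": 8.5},{"translation": [0.2,0.4,-8],"delta_rot": [0,0,0],"jaw": 8.5}])

```text
time: 5.8
tool_pos: [0.4527, -0.2627, 0.2194]
tool_rot: [-0.001, 0.281, 0.96, 0.0]
contact_force: [0.7, -0.4, -0.3]
gripper_width: 0.998
grasp_force: 0.0
```

```bash
python3 - <<'E'
from h import *
to([.557,.1636,.17],np.radians(-9.9))
E
```

```text
t 5.8 pos [ 0.4527 -0.2627  0.2194] F [ 0.7 -0.4 -0.3] w 0.998 g 0.0
[[-0.842  0.54  -0.002]
 [ 0.54   0.842  0.001]
 [ 0.002  0.    -1.   ]]
trans cm [14.23 41.52  4.97]
rz 1.173
```

Emit:
send_rows(steps=[{"translation": [1.2,3.5,0],"delta_rot": [0,0,0.11],"jaw": 8.5},{"translation": [2.7,7.8,0],"delta_rot": [0,0,0.23],"jaw": 8.5},{"translation": [4.2,12.2,0],"delta_rot": [0,0,0.35],"jaw": 8.5},{"translation": [5.7,16.6,0],"delta_rot": [0,0,0.47],"jaw": 8.5},{"translation": [7.2,21,0],"delta_rot": [0,0,0.59],"jaw": 8.5},{"translation": [8.7,25.4,0.5],"delta_rot": [0,0,0.71],"jaw": 8.5},{"translation": [10.2,29.8,1],"delta_rot": [0,0,0.83],"jaw": 8.5},{"translation": [11.7,34.2,2],"delta_rot": [0,0,0.95],"jaw": 8.5}])

```text
time: 6.6
tool_pos: [0.54, 0.09, 0.1999]
tool_rot: [0.001, 0.691, 0.723, 0.001]
contact_force: [0.5, -0.5, -0.2]
gripper_width: 0.992
grasp_force: 0.0
```

```bash
python3 - <<'E'
from h import *
to([.557,.1636,.078],np.radians(-9.9))
f=cam('top'); P=cloud(f); z=P[...,2]
# well check: floor points
m=(z>-.01)&(z<.03)&(P[...,0]>.45)&(P[...,0]<.68)&(P[...,1]>-.22)&(P[...,1]<-.02)
rim=(z>.085)&(z<.115)&(P[...,0]>.4)&(P[...,0]<.72)&(P[...,1]>-.42)&(P[...,1]<0.02)
print(cv2.minAreaRect((P[rim][:,:2]*1000).astype(np.float32)))
q=P[m][:,:2]-np.array([.56,-.114]); a=np.radians(-10.5); e=np.stack([q@[np.cos(a),np.sin(a)],q@[-np.sin(a),np.cos(a)]],1)
e=e[(abs(e)<.09).all(1)]; print(len(e),np.percentile(e,[2,98],axis=0))
cv2.imwrite('pics/c2.png',cv2.resize(f['pixels'][120:260,170:450],None,fx=2.8,fy=2.8))
E
```

```text
t 6.6 pos [0.54   0.09   0.1999] F [ 0.5 -0.5 -0.2] w 0.992 g 0.0
[[-0.046  0.999  0.002]
 [ 0.999  0.046 -0.   ]
 [-0.     0.002 -1.   ]]
trans cm [ 7.28  2.01 12.19]
rz 0.218
((539.7607421875, -193.83639526367188), (350.31390380859375, 188.886962890625), 79.32459259033203)
2083 [[-0.05370602 -0.07802349]
 [ 0.07369596  0.0767949 ]]
```

View pics/c2.png

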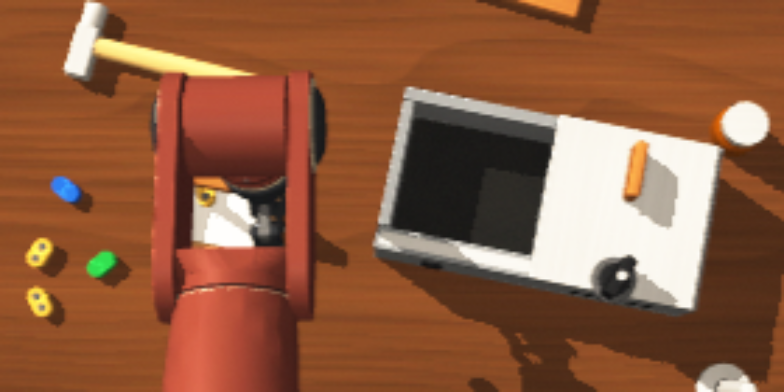

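Emit:
send_rows(steps=[{"translation": [3.8,1,2],"delta_rot": [0,0,0.11],"jaw": 8.5},{"translation": [7.3,2,4],"delta_rot": [0,0,0.22],"jaw": 8.5},{"translation": [7.3,2,6],"delta_rot": [0,0,0.22],"jaw": 8.5},{"translation": [7.3,2,9.2],"delta_rot": [0,0,0.22],"jaw": 8.5},{"translation": [7.3,2,12.2],"delta_rot": [0,0,0.22],"jaw": 8.5},{"translation": [7.3,2,12.2],"delta_rot": [0,0,0.22],"jaw": 8.5},{"translation": [7.3,2,12.2],"delta_rot": [0,0,0.22],"jaw": 4},{"translation": [7.3,2,12.2],"delta_rot": [0,0,0.22],"jaw": 0.5}])

```text
time: 7.45
tool_pos: [0.557, 0.1623, 0.0795]
tool_rot: [0.001, 0.764, 0.645, 0.001]
contact_force: [-0.9, -0.3, 0.2]
gripper_width: 0.686
grasp_force: 0.0
```

Emit:
send_rows(steps=[{"translation": [0,0,0],"delta_rot": [0,0,0],"jaw": 0.5},{"translation": [0,0,0],"delta_rot": [0,0,0],"jaw": 0.5},{"translation": [0,0,0],"delta_rot": [0,0,0],"jaw": 0.5},{"translation": [0,0,-1],"delta_rot": [0,0,0],"jaw": 0.5},{"translation": [0,0,-3],"delta_rot": [0,0,0],"jaw": 0.5},{"translation": [0,0,-6],"delta_rot": [0,0,0],"jaw": 0.5},{"translation": [0,0,-9],"delta_rot": [0,0,0],"jaw": 0.5},{"translation": [0,0,-12],"delta_rot": [0,0,0],"jaw": 0.5}])

```text
time: 8.25
tool_pos: [0.5541, 0.1622, 0.1972]
tool_rot: [-0.001, 0.764, 0.645, -0.001]
contact_force: [0.5, -0.7, -5.4]
gripper_width: 0.178
grasp_force: 61.2
```

```bash
python3 - <<'E'
from h import *
to([.570,-.116,.222],np.radians(-10.5))
f=cam('side'); cv2.imwrite('pics/s2.png',cv2.resize(f['pixels'][120:350,180:440],None,fx=2.5,fy=2.5))
E
```

```text
t 8.25 pos [0.5541 0.1622 0.1972] F [ 0.5 -0.7 -5.4] w 0.178 g 61.17378115653992
[[ 0.168  0.986 -0.003]
 [ 0.986 -0.168 -0.   ]
 [-0.001 -0.003 -1.   ]]
trans cm [-27.16   6.24  -2.47]
rz 0.014
```

View pics/s2.png

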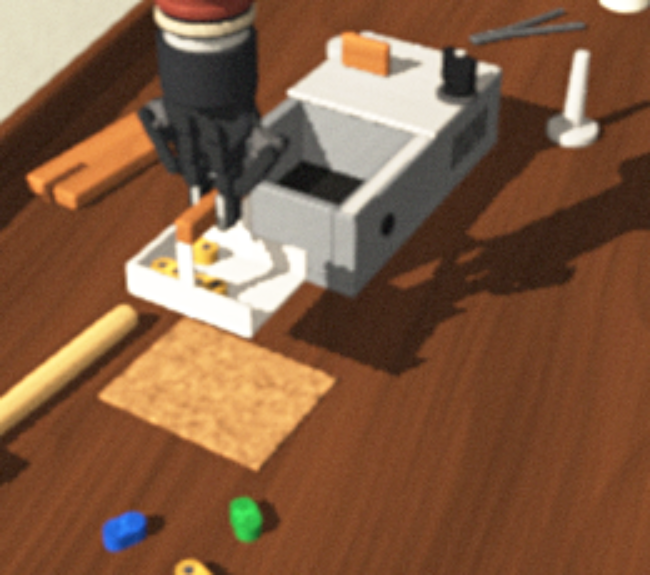

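Emit:
send_rows(steps=[{"translation": [-2,0.4,-1.5],"delta_rot": [0,0,0],"jaw": 0.5},{"translation": [-5.5,1.2,-3],"delta_rot": [0,0,0],"jaw": 0.5},{"translation": [-9.5,2.1,-3.5],"delta_rot": [0,0,0],"jaw": 0.5},{"translation": [-13.5,3,-3.5],"delta_rot": [0,0,0],"jaw": 0.5},{"translation": [-17.5,4,-3.5],"delta_rot": [0,0,0],"jaw": 0.5},{"translation": [-21.5,5,-3.5],"delta_rot": [0,0,0],"jaw": 0.5},{"translation": [-25,5.7,-3.5],"delta_rot": [0,0,0],"jaw": 0.5},{"translation": [-27,6,-3.5],"delta_rot": [0,0,0],"jaw": 0.5}])

```text
time: 9.1
tool_pos: [0.5681, -0.1164, 0.2303]
tool_rot: [-0.001, 0.765, 0.644, -0.001]
contact_force: [0.4, 0.3, -4.5]
gripper_width: 0.175
grasp_force: 61.2
```

```bash
python3 - <<'E'
from h import *
s,r=st(); print(s['joint_pos'])
to([.566,-.115,.205])
E
```

```text
t 9.1 pos [ 0.5681 -0.1164  0.2303] F [ 0.4  0.3 -4.5] w 0.175 g 61.17316961288452
[[ 0.171  0.985 -0.003]
 [ 0.985 -0.171  0.   ]
 [-0.    -0.003 -1.   ]]
[-3.29998020e-01 -4.24409377e-02  1.73349458e+00 -9.31960399e-04
  1.45347314e+00 -1.58519521e-01]
t 9.1 pos [ 0.5681 -0.1164  0.2303] F [ 0.4  0.3 -4.5] w 0.175 g 61.17316961288452
[[ 0.171  0.985 -0.003]
 [ 0.985 -0.171  0.   ]
 [-0.    -0.003 -1.   ]]
trans cm [ 0.1  -0.22  2.53]
```

Emit:
send_rows(steps=[{"translation": [0.1,0.8,2],"delta_rot": [-0.1,0,0],"jaw": 0.5},{"translation": [0.1,0.8,2],"delta_rot": [-0.2,0,0],"jaw": 0.5},{"translation": [0.1,0.8,2],"delta_rot": [-0.3,0,0],"jaw": 0.5},{"translation": [0.1,0.8,2],"delta_rot": [-0.4,0,0],"jaw": 0.5},{"translation": [0.1,0.8,2],"delta_rot": [-0.5,0,0],"jaw": 0.5},{"translation": [0.1,0.8,2],"delta_rot": [-0.6,0,0],"jaw": 0.5},{"translation": [0.1,0.8,2],"delta_rot": [-0.7,0,0],"jaw": 0.5},{"translation": [0.1,0.8,2],"delta_rot": [-0.8,0,0],"jaw": 0.5}])

```text
time: 9.9
tool_pos: [0.5756, -0.1136, 0.2095]
tool_rot: [0.297, 0.704, 0.594, 0.251]
contact_force: [0.6, 0.4, -4.1]
gripper_width: 0.177
grasp_force: 61.4
```

```bash
python3 - <<'E'
from h import *
s,r=st()
f=cam('side'); cv2.imwrite('pics/s3.png',cv2.resize(f['pixels'][90:260,230:430],None,fx=3.5,fy=3.5))
E
```

```text
t 9.9 pos [ 0.5756 -0.1136  0.2095] F [ 0.6  0.4 -4.1] w 0.177 g 61.39453947544098
[[ 0.168  0.688  0.706]
 [ 0.986 -0.117 -0.12 ]
 [ 0.001  0.716 -0.698]]
```

View pics/s3.png

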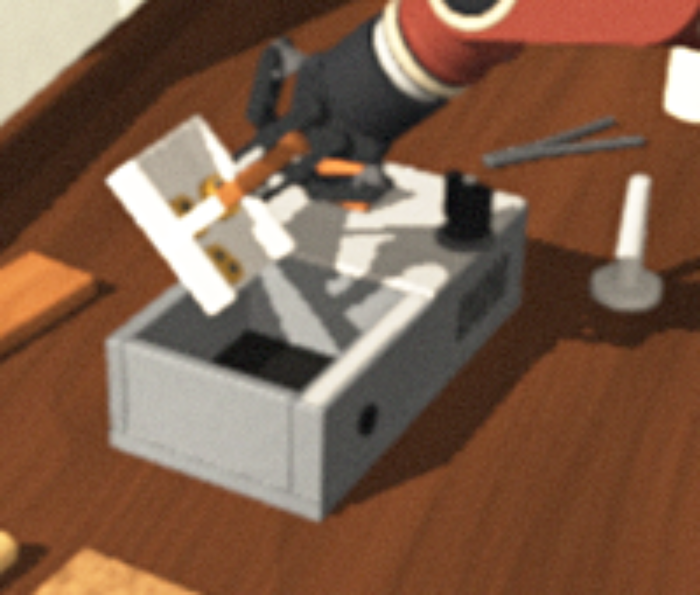

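Emit:
send_rows(steps=[{"translation": [0,0,0],"delta_rot": [-0.05,0,0],"jaw": 0.5},{"translation": [0,0,0],"delta_rot": [-0.1,0,0],"jaw": 0.5},{"translation": [0,0,0],"delta_rot": [-0.15,0,0],"jaw": 0.5},{"translation": [0,0,0],"delta_rot": [-0.2,0,0],"jaw": 0.5},{"translation": [0,0,0],"delta_rot": [-0.2,0,0],"jaw": 0.5},{"translation": [0,0,0],"delta_rot": [-0.2,0,0],"jaw": 0.5},{"translation": [0,0,0],"delta_rot": [-0.2,0,0],"jaw": 0.5},{"translation": [0,0,0],"delta_rot": [-0.2,0,0],"jaw": 0.5}])

```text
time: 10.75
tool_pos: [0.5777, -0.1143, 0.213]
tool_rot: [0.366, 0.671, 0.566, 0.309]
contact_force: [-0.7, -0.0, -3.2]
gripper_width: 0.176
grasp_force: 61.7
```

```bash
python3 - <<'E'
from h import *
s,r=st()
f=cam('side'); cv2.imwrite('pics/s4.png',cv2.resize(f['pixels'][90:260,230:430],None,fx=3.5,fy=3.5))
E
```

```text
t 10.75 pos [ 0.5777 -0.1143  0.213 ] F [-0.7 -0.  -3.2] w 0.176 g 61.67782545089722
[[ 0.168  0.533  0.83 ]
 [ 0.986 -0.091 -0.141]
 [-0.     0.842 -0.54 ]]
```

View pics/s4.png

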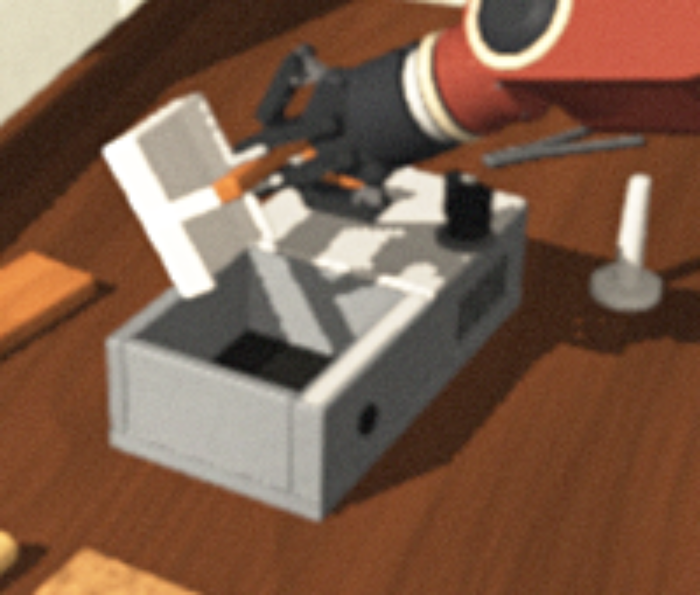

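Emit:
send_rows(steps=[{"translation": [0,0.8,-0.5],"delta_rot": [0.13,0,0],"jaw": 0.5},{"translation": [0,1.7,-1.1],"delta_rot": [0.26,0,0],"jaw": 0.5},{"translation": [0,1.7,-1.1],"delta_rot": [0.4,0,0],"jaw": 0.5},{"translation": [0,1.7,-1.1],"delta_rot": [0.54,0,0],"jaw": 0.5},{"translation": [0,1.7,-1.1],"delta_rot": [0.68,0,0],"jaw": 0.5},{"translation": [0,1.7,-1.1],"delta_rot": [0.82,0,0],"jaw": 0.5},{"translation": [0,1.7,-1.1],"delta_rot": [0.94,0,0],"jaw": 0.5},{"translation": [0,1.7,-1.1],"delta_rot": [1,0,0],"jaw": 0.5}])

```text
time: 11.6
tool_pos: [0.5793, -0.1149, 0.2336]
tool_rot: [0.0, 0.764, 0.645, -0.0]
contact_force: [-0.5, 1.1, -3.0]
gripper_width: 0.178
grasp_force: 61.4
```

```bash
python3 - <<'E'
from h import *
to([.557,.1628,.22],np.radians(-9.9))
E
```

```text
t 11.6 pos [ 0.5793 -0.1149  0.2336] F [-0.5  1.1 -3. ] w 0.178 g 61.43259644508362
[[ 0.169  0.986 -0.   ]
 [ 0.986 -0.169 -0.001]
 [-0.001 -0.    -1.   ]]
trans cm [26.99 -6.88  1.35]
rz 0.003
```

Emit:
send_rows(steps=[{"translation": [2,-0.5,0],"delta_rot": [0,0,0],"jaw": 0.5},{"translation": [6,-1.5,0],"delta_rot": [0,0,0],"jaw": 0.5},{"translation": [10,-2.6,0],"delta_rot": [0,0,0],"jaw": 0.5},{"translation": [14,-3.6,0],"delta_rot": [0,0,0],"jaw": 0.5},{"translation": [18,-4.6,0],"delta_rot": [0,0,0],"jaw": 0.5},{"translation": [22,-5.6,0],"delta_rot": [0,0,0],"jaw": 0.5},{"translation": [26,-6.6,0],"delta_rot": [0,0,0],"jaw": 0.5},{"translation": [27,-6.9,1],"delta_rot": [0,0,0],"jaw": 0.5}])

```text
time: 12.4
tool_pos: [0.5558, 0.1674, 0.2249]
tool_rot: [0.001, 0.763, 0.646, 0.003]
contact_force: [0.2, -0.1, -2.6]
gripper_width: 0.178
grasp_force: 61.5
```

Emit:
send_rows(steps=[{"translation": [0,0,3],"delta_rot": [0,0,0],"jaw": 0.5},{"translation": [0,0,6.5],"delta_rot": [0,0,0],"jaw": 0.5},{"translation": [0,0,10],"delta_rot": [0,0,0],"jaw": 0.5},{"translation": [0,0,12.5],"delta_rot": [0,0,0],"jaw": 0.5},{"translation": [0,0,13.5],"delta_rot": [0,0,0],"jaw": 0.5},{"translation": [0,0,14],"delta_rot": [0,0,0],"jaw": 0.5},{"translation": [0,0,14.2],"delta_rot": [0,0,0],"jaw": 0.5},{"translation": [0,0,14.2],"delta_rot": [0,0,0],"jaw": 0.5}])

```text
time: 13.2
tool_pos: [0.5559, 0.1635, 0.0821]
tool_rot: [0.001, 0.764, 0.645, 0.001]
contact_force: [0.0, 0.1, -2.9]
gripper_width: 0.176
grasp_force: 61.4
```

```bash
python3 - <<'E'
from h import *
st()
E
```

```text
t 13.2 pos [0.5559 0.1635 0.0821] F [ 0.   0.1 -2.9] w 0.176 g 61.35852813720703
[[ 0.168  0.986  0.003]
 [ 0.986 -0.168  0.   ]
 [ 0.001  0.003 -1.   ]]
```

Emit:
send_rows(steps=[{"translation": [0,0,0.15],"delta_rot": [0,0,0],"jaw": 0.5},{"translation": [0,0,0.3],"delta_rot": [0,0,0],"jaw": 0.5},{"translation": [0,0,0.35],"delta_rot": [0,0,0],"jaw": 2.5},{"translation": [0,0,0.35],"delta_rot": [0,0,0],"jaw": 4},{"translation": [0,0,0.3],"delta_rot": [0,0,0],"jaw": 5},{"translation": [0,0,-2],"delta_rot": [0,0,0],"jaw": 5},{"translation": [0,0,-5],"delta_rot": [0,0,0],"jaw": 5},{"translation": [0,0,-9],"delta_rot": [0,0,0],"jaw": 5}])

```text
time: 14.0
tool_pos: [0.5533, 0.1632, 0.1698]
tool_rot: [-0.001, 0.764, 0.645, -0.002]
contact_force: [0.4, 0.1, -0.3]
gripper_width: 0.587
grasp_force: 0.0
```

```bash
cat > lk.py <<'E'
from h import *
def links():
    f=cam('top'); P=cloud(f); hsv=cv2.cvtColor(f['pixels'],cv2.COLOR_BGR2HSV)
    m=((hsv[...,0]>17)&(hsv[...,0]<34)&(hsv[...,1]>130)&(hsv[...,2]>80))
    k,l,s,ce=cv2.connectedComponentsWithStats(m.astype(np.uint8))
    for i in range(1,k):
        if 8<s[i,4]<100 and 130<ce[i][0]<300 and ce[i][1]>165:
            cnt,_=cv2.findContours((l==i).astype(np.uint8),cv2.RETR_EXTERNAL,2)
            b=cv2.boxPoints(cv2.minAreaRect(cnt[0])); w=np.array([onz(f,*x,.014)[:2] for x in b])
            e0,e1=w[1]-w[0],w[2]-w[1]; e=e0 if np.hypot(*e0)>np.hypot(*e1) else e1
            yx,xx=np.nonzero(l==i); c=np.array([onz(f,a,b2,.014)[:2] for a,b2 in zip(xx,yx)]); ev=np.linalg.eigh(np.cov(c.T))[1][:,1]
            print(ce[i].round(1),s[i,4],'c',c.mean(0).round(4),w.mean(0).round(4),'long deg',np.degrees(np.arctan2(ev[1],ev[0])).round(1),np.degrees(np.arctan2(e[1],e[0])).round(1))
    return f
E
python3 - <<'E'
from lk import *
st(); f=links()
for n,v,u in(('blue',188,194),('green',214,206)): print(n,onz(f,u,v,.014))
cv2.imwrite('pics/t3.png',cv2.resize(f['pixels'][150:250,150:310],None,fx=5,fy=5,interpolation=cv2.INTER_CUBIC))
E
```

```text
t 14.0 pos [0.5533 0.1632 0.1698] F [ 0.4  0.1 -0.3] w 0.587 g 0.0
[[ 0.168  0.986 -0.004]
 [ 0.986 -0.168 -0.001]
 [-0.001 -0.004 -1.   ]]
[171.6 206.5] 60 c [0.4954 0.408 ] [0.4955 0.4082] long deg 146.4 -42.6
[260.9 214.7] 27 c [0.4732 0.1262] [0.473  0.1272] long deg 58.9 -115.8
[183.8 227.4] 61 c [0.4302 0.3663] [0.4299 0.3655] long deg -149.9 -177.1
blue [0.55543193 0.34046999 0.014     ]
green [0.47320839 0.29879787 0.014     ]
```

View pics/t3.png

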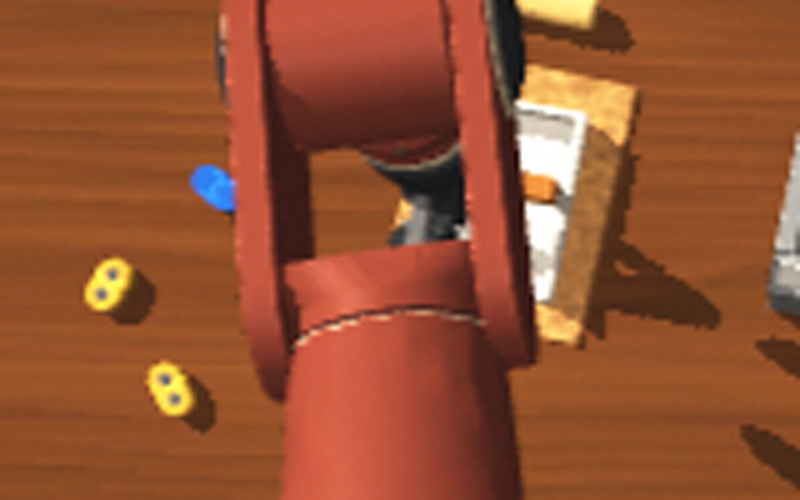

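```bash
python3 - <<'E'
from h import *
to([.4955,.408,.08],np.radians(58))
E
```

```text
t 14.05 pos [0.5581 0.1641 0.1796] F [2.7 0.4 5. ] w 0.583 g 0.0
[[ 0.168  0.986  0.011]
 [ 0.986 -0.168  0.002]
 [ 0.003  0.01  -1.   ]]
trans cm [ 22.95 -10.37   9.94]
rz -1.181
```

Emit:
send_rows(steps=[{"translation": [2.8,-1.3,0],"delta_rot": [0,0,-0.15],"jaw": 5},{"translation": [5.7,-2.6,0],"delta_rot": [0,0,-0.3],"jaw": 5},{"translation": [8.6,-3.9,0],"delta_rot": [0,0,-0.45],"jaw": 5},{"translation": [11.5,-5.2,1],"delta_rot": [0,0,-0.6],"jaw": 5},{"translation": [14.4,-6.5,2],"delta_rot": [0,0,-0.75],"jaw": 5},{"translation": [17.3,-7.8,4],"delta_rot": [0,0,-0.9],"jaw": 5},{"translation": [20.1,-9.1,6],"delta_rot": [0,0,-1.04],"jaw": 5},{"translation": [22.9,-10.4,9],"delta_rot": [0,0,-1.18],"jaw": 5}])

```text
time: 14.85
tool_pos: [0.4915, 0.4089, 0.082]
tool_rot: [0.002, 0.273, 0.962, 0.002]
contact_force: [1.2, 0.1, -0.1]
gripper_width: 0.589
grasp_force: 0.0
```

```bash
python3 - <<'E'
from h import *
to([.4955,.408,.016],np.radians(58))
f=cam('side'); cv2.imwrite('pics/s5.png',cv2.resize(f['pixels'][220:400,180:420],None,fx=3.3,fy=3.3))
E
```

```text
t 14.85 pos [0.4915 0.4089 0.082 ] F [ 1.2  0.1 -0.1] w 0.589 g 0.0
[[-0.85   0.526  0.004]
 [ 0.526  0.85   0.003]
 [-0.002  0.004 -1.   ]]
trans cm [-0.37  0.1   6.6 ]
rz 0.005
```

View pics/s5.png

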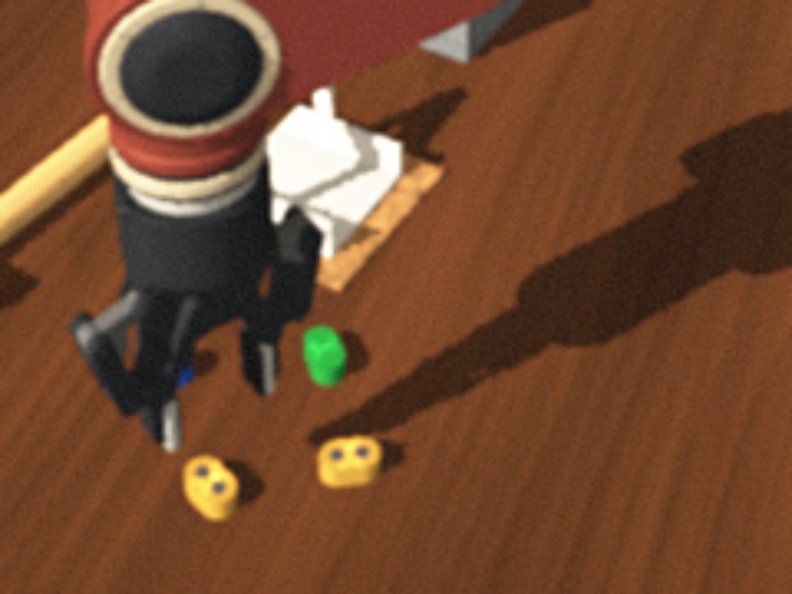

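Emit:
send_rows(steps=[{"translation": [-0.2,0,3],"delta_rot": [0,0,0],"jaw": 5},{"translation": [-0.2,0,5.5],"delta_rot": [0,0,0],"jaw": 5},{"translation": [-0.2,0,6.5],"delta_rot": [0,0,0],"jaw": 5},{"translation": [-0.2,0,6.5],"delta_rot": [0,0,0],"jaw": 4},{"translation": [-0.2,0,6.5],"delta_rot": [0,0,0],"jaw": 0.5},{"translation": [-0.2,0,6.5],"delta_rot": [0,0,0],"jaw": 0.5},{"translation": [-0.2,0,6.5],"delta_rot": [0,0,0],"jaw": 0.5},{"translation": [-0.2,0,6.5],"delta_rot": [0,0,0],"jaw": 0.5}])

```text
time: 15.7
tool_pos: [0.4935, 0.4063, 0.0176]
tool_rot: [0.001, 0.276, 0.961, 0.001]
contact_force: [-0.8, -0.7, 6.0]
gripper_width: 0.214
grasp_force: 61.9
```

Emit:
send_rows(steps=[{"translation": [0,0,0],"delta_rot": [0,0,0],"jaw": 0.5},{"translation": [0,0,-2],"delta_rot": [0,0,0],"jaw": 0.5},{"translation": [0,0,-5],"delta_rot": [0,0,0],"jaw": 0.5},{"translation": [0,0,-9],"delta_rot": [0,0,0],"jaw": 0.5},{"translation": [0,0,-13],"delta_rot": [0,0,0],"jaw": 0.5},{"translation": [0,0,-17],"delta_rot": [0,0,0],"jaw": 0.5},{"translation": [0,0,-20],"delta_rot": [0,0,0],"jaw": 0.5},{"translation": [0,0,-20],"delta_rot": [0,0,0],"jaw": 0.5}])

```text
time: 16.5
tool_pos: [0.4946, 0.4072, 0.2223]
tool_rot: [0.004, 0.276, 0.961, 0.004]
contact_force: [-0.5, -0.3, 0.7]
gripper_width: 0.211
grasp_force: 61.2
```

```bash
python3 - <<'E'
from h import *
to([.56,-.09,.14],np.radians(80))
E
```

```text
t 16.5 pos [0.4946 0.4072 0.2223] F [-0.5 -0.3  0.7] w 0.211 g 61.2391559779644
[[-0.847  0.531  0.009]
 [ 0.531  0.847  0.006]
 [-0.005  0.01  -1.   ]]
trans cm [-31.9  -38.74   8.  ]
rz -0.385
```

Emit:
send_rows(steps=[{"translation": [-2,-2.4,0],"delta_rot": [0,0,-0.04],"jaw": 0.5},{"translation": [-5,-6.1,0],"delta_rot": [0,0,-0.09],"jaw": 0.5},{"translation": [-8,-9.7,0],"delta_rot": [0,0,-0.14],"jaw": 0.5},{"translation": [-11,-13.4,0],"delta_rot": [0,0,-0.19],"jaw": 0.5},{"translation": [-14,-17,0],"delta_rot": [0,0,-0.24],"jaw": 0.5},{"translation": [-17,-20.6,0],"delta_rot": [0,0,-0.29],"jaw": 0.5},{"translation": [-20,-24.3,0],"delta_rot": [0,0,-0.34],"jaw": 0.5},{"translation": [-23,-28,0],"delta_rot": [0,0,-0.385],"jaw": 0.5}])

```text
time: 17.3
tool_pos: [0.5375, 0.0444, 0.2137]
tool_rot: [-0.001, 0.086, 0.996, -0.0]
contact_force: [0.1, 0.1, -1.1]
gripper_width: 0.214
grasp_force: 61.2
```

```bash
python3 - <<'E'
from h import *
to([.563,-.10,.09],np.radians(80))
E
```

```text
t 17.3 pos [0.5375 0.0444 0.2137] F [ 0.1  0.1 -1.1] w 0.214 g 61.20254918932915
[[-0.985  0.172 -0.002]
 [ 0.172  0.985  0.   ]
 [ 0.002 -0.    -1.   ]]
trans cm [ -5.02 -13.79  12.36]
rz 0.002
```

Emit:
send_rows(steps=[{"translation": [-1.6,-4.5,0],"delta_rot": [0,0,0],"jaw": 0.5},{"translation": [-3.2,-9,0],"delta_rot": [0,0,0],"jaw": 0.5},{"translation": [-5,-13,2],"delta_rot": [0,0,0],"jaw": 0.5},{"translation": [-5,-13.8,6],"delta_rot": [0,0,0],"jaw": 0.5},{"translation": [-5,-13.8,10],"delta_rot": [0,0,0],"jaw": 0.5},{"translation": [-5,-13.8,12.3],"delta_rot": [0,0,0],"jaw": 0.5},{"translation": [-5,-13.8,12.3],"delta_rot": [0,0,0],"jaw": 3},{"translation": [-5,-13.8,12.3],"delta_rot": [0,0,0],"jaw": 4}])

```text
time: 18.1
tool_pos: [0.5632, -0.0982, 0.0918]
tool_rot: [-0.001, 0.087, 0.996, 0.0]
contact_force: [-0.3, -0.1, 1.1]
gripper_width: 0.463
grasp_force: 0.0
```

Emit:
send_rows(steps=[{"translation": [0,0,0],"delta_rot": [0,0,0],"jaw": 4},{"translation": [0,0,0],"delta_rot": [0,0,0],"jaw": 4},{"translation": [0,0,-4],"delta_rot": [0,0,0],"jaw": 4},{"translation": [0,0,-8],"delta_rot": [0,0,0],"jaw": 4},{"translation": [0,0,-11],"delta_rot": [0,0,0],"jaw": 4},{"translation": [0.4,4,-11],"delta_rot": [0,0,0],"jaw": 5},{"translation": [0.8,8,-11],"delta_rot": [0,0,0],"jaw": 5},{"translation": [1.2,12,-11],"delta_rot": [0,0,0],"jaw": 5}])

```text
time: 18.9
tool_pos: [0.5736, 0.023, 0.2051]
tool_rot: [0.002, 0.088, 0.996, 0.0]
contact_force: [0.9, -0.0, 0.0]
gripper_width: 0.581
grasp_force: 0.0
```

```bash
python3 - <<'E'
from lk import *
to([.430,.366,.08],np.radians(120)); links()
E
```

```text
t 18.9 pos [0.5736 0.023  0.2051] F [ 0.9 -0.   0. ] w 0.581 g 0.0
[[-0.985  0.175  0.004]
 [ 0.175  0.985 -0.   ]
 [-0.004  0.    -1.   ]]
trans cm [20.19 31.25 12.44]
rz -0.699
[271.1 173.5] 27 c [0.6056 0.0977] [0.6039 0.099 ] long deg 54.4 -107.9
[234.7 177.1] 14 c [0.5925 0.213 ] [0.593  0.2131] long deg 161.2 -16.1
[231.  200.5] 84 c [0.5172 0.222 ] [0.5227 0.2239] long deg -175.6 -167.3
[245.7 211.4] 40 c [0.483  0.1745] [0.4827 0.1766] long deg 83.4 -89.2
[183.7 227.5] 59 c [0.4299 0.3665] [0.4299 0.3671] long deg -147.9 -151.1
```

Link B unchanged at (0.430, 0.366), long axis ~30°.

Emit:
send_rows(steps=[{"translation": [2.4,3.7,0],"delta_rot": [0,0,-0.09],"jaw": 5},{"translation": [4.9,7.6,0],"delta_rot": [0,0,-0.18],"jaw": 5},{"translation": [7.4,11.5,0],"delta_rot": [0,0,-0.27],"jaw": 5},{"translation": [10,15.5,0],"delta_rot": [0,0,-0.36],"jaw": 5},{"translation": [12.6,19.5,0],"delta_rot": [0,0,-0.45],"jaw": 5},{"translation": [15.2,23.5,2],"delta_rot": [0,0,-0.54],"jaw": 5},{"translation": [17.7,27.4,5],"delta_rot": [0,0,-0.62],"jaw": 5},{"translation": [20.1,31.1,8.5],"delta_rot": [0,0,-0.7],"jaw": 5}])

```text
time: 19.75
tool_pos: [0.4334, 0.3562, 0.1279]
tool_rot: [0.003, -0.262, 0.965, 0.001]
contact_force: [0.7, 0.1, 0.1]
gripper_width: 0.584
grasp_force: 0.0
```

```bash
python3 - <<'E'
from lk import *
s,r=st();f=links(); to([.430,.3665,.0165],np.radians(120))
E
```

```text
t 19.75 pos [0.4334 0.3562 0.1279] F [0.7 0.1 0.1] w 0.584 g 0.0
[[-0.863 -0.505  0.005]
 [-0.505  0.863  0.003]
 [-0.006  0.    -1.   ]]
[234.8 176.8] 13 c [0.5932 0.2129] [0.594  0.2128] long deg 159.1 -16.1
[230.4 194.8] 45 c [0.5351 0.2246] [0.5357 0.2246] long deg 169.1 -10.2
[231.9 207.9] 33 c [0.4936 0.2181] [0.4904 0.2182] long deg 69.2 -122.7
[183.8 227.5] 60 c [0.4299 0.3661] [0.4296 0.3661] long deg -149.6 -151.1
t 19.8 pos [0.4278 0.3581 0.1209] F [-4.4 -0.5 -3.1] w 0.585 g 0.0
[[-0.86  -0.51  -0.006]
 [-0.51   0.86   0.001]
 [ 0.004  0.004 -1.   ]]
trans cm [-0.66  0.57 10.44]
rz 0.011
```

Emit:
send_rows(steps=[{"translation": [-0.4,0.6,3],"delta_rot": [0,0,0],"jaw": 5},{"translation": [-0.4,0.6,5],"delta_rot": [0,0,0],"jaw": 5},{"translation": [-0.4,0.6,5],"delta_rot": [0,0,0],"jaw": 5},{"translation": [-0.4,0.6,5],"delta_rot": [0,0,0],"jaw": 5},{"translation": [-0.4,0.6,5],"delta_rot": [0,0,0],"jaw": 5},{"translation": [-0.4,0.6,5],"delta_rot": [0,0,0],"jaw": 5},{"translation": [-0.4,0.6,5],"delta_rot": [0,0,0],"jaw": 5},{"translation": [-0.4,0.6,5],"delta_rot": [0,0,0],"jaw": 5}])

```text
time: 20.6
tool_pos: [0.4339, 0.3608, 0.0764]
tool_rot: [0.001, -0.259, 0.966, 0.0]
contact_force: [0.2, -0.4, -0.5]
gripper_width: 0.591
grasp_force: 0.0
```

```bash
python3 - <<'E'
from lk import *
to([.430,.3665,.0165],np.radians(120))
E
```

```text
t 20.6 pos [0.4339 0.3608 0.0764] F [ 0.2 -0.4 -0.5] w 0.591 g 0.0
[[-0.865 -0.501  0.001]
 [-0.501  0.865  0.001]
 [-0.001  0.    -1.   ]]
trans cm [0.06 0.69 5.99]
rz 0.001
```

Emit:
send_rows(steps=[{"translation": [0.1,0.7,2],"delta_rot": [0,0,0],"jaw": 5},{"translation": [0.1,0.7,4.5],"delta_rot": [0,0,0],"jaw": 5},{"translation": [0.1,0.7,6],"delta_rot": [0,0,0],"jaw": 5},{"translation": [0.1,0.7,6],"delta_rot": [0,0,0],"jaw": 4},{"translation": [0.1,0.7,6],"delta_rot": [0,0,0],"jaw": 0.5},{"translation": [0.1,0.7,6],"delta_rot": [0,0,0],"jaw": 0.5},{"translation": [0.1,0.7,6],"delta_rot": [0,0,0],"jaw": 0.5},{"translation": [0.1,0.7,6],"delta_rot": [0,0,0],"jaw": 0.5}])

```text
time: 21.4
tool_pos: [0.4298, 0.3667, 0.0167]
tool_rot: [0.001, -0.26, 0.966, 0.0]
contact_force: [-0.3, -0.3, 3.0]
gripper_width: 0.209
grasp_force: 61.1
```

Emit:
send_rows(steps=[{"translation": [0,0,0],"delta_rot": [0,0,0],"jaw": 0.5},{"translation": [0,0,-2],"delta_rot": [0,0,0],"jaw": 0.5},{"translation": [0,0,-5],"delta_rot": [0,0,0],"jaw": 0.5},{"translation": [0,0,-9],"delta_rot": [0,0,0],"jaw": 0.5},{"translation": [0,0,-13],"delta_rot": [0,0,0],"jaw": 0.5},{"translation": [0,0,-17],"delta_rot": [0,0,0],"jaw": 0.5},{"translation": [0,0,-20],"delta_rot": [0,0,0],"jaw": 0.5},{"translation": [0,0,-20],"delta_rot": [0,0,0],"jaw": 0.5}])

```text
time: 22.2
tool_pos: [0.4314, 0.3679, 0.2218]
tool_rot: [0.005, -0.26, 0.966, 0.002]
contact_force: [0.7, 0.0, 0.6]
gripper_width: 0.217
grasp_force: 60.8
```

```bash
python3 - <<'E'
from h import *
to([.563,-.10,.22],np.radians(80))
E
```

```text
t 22.2 pos [0.4314 0.3679 0.2218] F [0.7 0.  0.6] w 0.217 g 60.82209326326847
[[-0.865 -0.501  0.009]
 [-0.501  0.865  0.006]
 [-0.01   0.001 -1.   ]]
trans cm [ 1.208e+01 -4.708e+01  3.000e-02]
rz 0.7
```

Emit:
send_rows(steps=[{"translation": [0.9,-3.6,0],"delta_rot": [0,0,0.09],"jaw": 0.5},{"translation": [2,-7.8,0],"delta_rot": [0,0,0.18],"jaw": 0.5},{"translation": [3,-12,0],"delta_rot": [0,0,0.27],"jaw": 0.5},{"translation": [4.1,-16.3,0],"delta_rot": [0,0,0.36],"jaw": 0.5},{"translation": [5.2,-20.6,0],"delta_rot": [0,0,0.45],"jaw": 0.5},{"translation": [6.3,-25,0],"delta_rot": [0,0,0.54],"jaw": 0.5},{"translation": [7.4,-29.3,0],"delta_rot": [0,0,0.62],"jaw": 0.5},{"translation": [8.5,-33.6,0],"delta_rot": [0,0,0.7],"jaw": 0.5}])

```text
time: 23.0
tool_pos: [0.5233, 0.0312, 0.2137]
tool_rot: [-0.001, 0.089, 0.996, 0.0]
contact_force: [0.8, 1.1, -0.6]
gripper_width: 0.214
grasp_force: 60.8
```

```bash
python3 - <<'E'
from h import *
to([.563,-.11,.09],np.radians(80))
E
```

```text
t 23.0 pos [0.5233 0.0312 0.2137] F [ 0.8  1.1 -0.6] w 0.214 g 60.781564973294735
[[-0.984  0.177 -0.002]
 [ 0.177  0.984  0.   ]
 [ 0.002 -0.    -1.   ]]
trans cm [ -6.44 -13.19  12.35]
rz -0.004
```

Emit:
send_rows(steps=[{"translation": [-2,-4,0],"delta_rot": [0,0,0],"jaw": 0.5},{"translation": [-4,-8.5,0],"delta_rot": [0,0,0],"jaw": 0.5},{"translation": [-6.4,-12.5,2],"delta_rot": [0,0,0],"jaw": 0.5},{"translation": [-6.4,-13.2,6],"delta_rot": [0,0,0],"jaw": 0.5},{"translation": [-6.4,-13.2,10],"delta_rot": [0,0,0],"jaw": 0.5},{"translation": [-6.4,-13.2,12.3],"delta_rot": [0,0,0],"jaw": 0.5},{"translation": [-6.4,-13.2,12.3],"delta_rot": [0,0,0],"jaw": 3},{"translation": [-6.4,-13.2,12.3],"delta_rot": [0,0,0],"jaw": 4}])

```text
time: 23.8
tool_pos: [0.5635, -0.1079, 0.0918]
tool_rot: [-0.001, 0.087, 0.996, 0.0]
contact_force: [0.3, -0.2, 0.3]
gripper_width: 0.465
grasp_force: 0.0
```

Emit:
send_rows(steps=[{"translation": [0,0,0],"delta_rot": [0,0,0],"jaw": 4},{"translation": [0,0,0],"delta_rot": [0,0,0],"jaw": 4},{"translation": [0,0,-4],"delta_rot": [0,0,0],"jaw": 4},{"translation": [0,0,-8],"delta_rot": [0,0,0],"jaw": 4},{"translation": [0,0,-12],"delta_rot": [0,0,0],"jaw": 4},{"translation": [4,0,-13],"delta_rot": [0,0,0],"jaw": 8.5},{"translation": [8,0,-13],"delta_rot": [0,0,0],"jaw": 8.5},{"translation": [12,0,-13],"delta_rot": [0,0,0],"jaw": 8.5}])

```text
time: 24.6
tool_pos: [0.4456, -0.0872, 0.2251]
tool_rot: [0.002, 0.087, 0.996, -0.001]
contact_force: [-0.6, 0.2, 0.4]
gripper_width: 0.95
grasp_force: 0.0
```

```bash
python3 - <<'E'
from h import *
to([.453,-.258,.20],np.radians(58))
f=cam('top'); P=cloud(f); z=P[...,2]; im=f['pixels']
m=(z>.135)&(z<.175)&(abs(P[...,0]-.453)<.03)&(abs(P[...,1]+.26)<.03)
print('knob',cv2.minAreaRect((P[m][:,:2]*1000).astype(np.float32)),m.sum())
print('tray'); m=(z>.02)&(z<.1)&(P[...,0]>.45)&(P[...,0]<.66)&(P[...,1]>.07)&(P[...,1]<.27); print(cv2.minAreaRect((P[m][:,:2]*1000).astype(np.float32)))
hs=cv2.cvtColor(im,cv2.COLOR_BGR2HSV)[...,0]; mm=(abs(z-.003)<.006)&(hs>8)&(hs<22)&(im[...,2]>150)&(P[...,0]>.42)&(P[...,0]<.7)&(P[...,1]>.05)&(P[...,1]<.28)
print('mat',cv2.minAreaRect((P[mm][:,:2]*1000).astype(np.float32)),mm.sum())
c=cv2.resize(im[130:260,170:450],None,fx=2.8,fy=2.8,interpolation=cv2.INTER_CUBIC); c2=cv2.convertScaleAbs(c,alpha=1.6,beta=10); cv2.imwrite('pics/t4.png',c2)
E
```

```text
t 24.6 pos [ 0.4456 -0.0872  0.2251] F [-0.6  0.2  0.4] w 0.95 g 0.0
[[-0.985  0.173  0.004]
 [ 0.173  0.985 -0.002]
 [-0.004 -0.001 -1.   ]]
trans cm [ -3.68 -16.69   2.54]
rz 0.384
knob ((454.7237243652344, -260.0222473144531), (14.203248977661133, 44.184814453125), 58.48298263549805) 90
tray
((555.9769897460938, 165.61441040039062), (91.61671447753906, 120.87252807617188), 80.34358978271484)
mat ((560.8148803710938, 165.07017517089844), (277.3480529785156, 229.4114227294922), 0.212213933467865) 2183
```

View pics/t4.png

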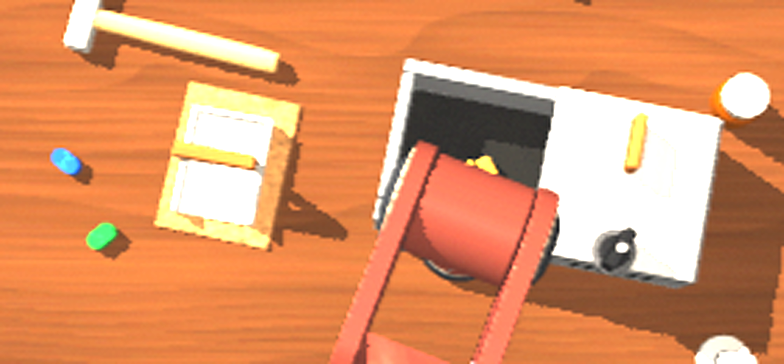

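Emit:
send_rows(steps=[{"translation": [-1,-4,0],"delta_rot": [0,0,0.1],"jaw": 8.5},{"translation": [-2,-8,0],"delta_rot": [0,0,0.2],"jaw": 8.5},{"translation": [-3,-12,0],"delta_rot": [0,0,0.3],"jaw": 8.5},{"translation": [-3.7,-15.5,0],"delta_rot": [0,0,0.38],"jaw": 8.5},{"translation": [-3.9,-16.9,1],"delta_rot": [0,0,0.38],"jaw": 8.5},{"translation": [-3.9,-16.9,2],"delta_rot": [0,0,0.38],"jaw": 8.5},{"translation": [-3.9,-16.9,2],"delta_rot": [0,0,0.38],"jaw": 8.5},{"translation": [-3.9,-16.9,2],"delta_rot": [0,0,0.38],"jaw": 8.5}])

```text
time: 25.45
tool_pos: [0.4547, -0.2589, 0.2019]
tool_rot: [-0.001, 0.273, 0.962, 0.0]
contact_force: [-0.3, -1.2, -0.1]
gripper_width: 0.993
grasp_force: 0.0
```

```bash
python3 - <<'E'
from h import *
to([.4545,-.2595,.1395],np.radians(58.3))
f=cam('top'); c=cv2.resize(f['pixels'][140:240,290:440],None,fx=5,fy=5,interpolation=cv2.INTER_CUBIC); cv2.imwrite('pics/t5.png',cv2.convertScaleAbs(c,alpha=1.8,beta=20))
P=cloud(f); hsv=cv2.cvtColor(f['pixels'],cv2.COLOR_BGR2HSV)
E
```

```text
t 25.45 pos [ 0.4547 -0.2589  0.2019] F [-0.3 -1.2 -0.1] w 0.993 g 0.0
[[-0.851  0.525 -0.001]
 [ 0.525  0.851  0.001]
 [ 0.002  0.001 -1.   ]]
trans cm [-0.02 -0.07  6.24]
rz 0.001
```

View pics/t5.png

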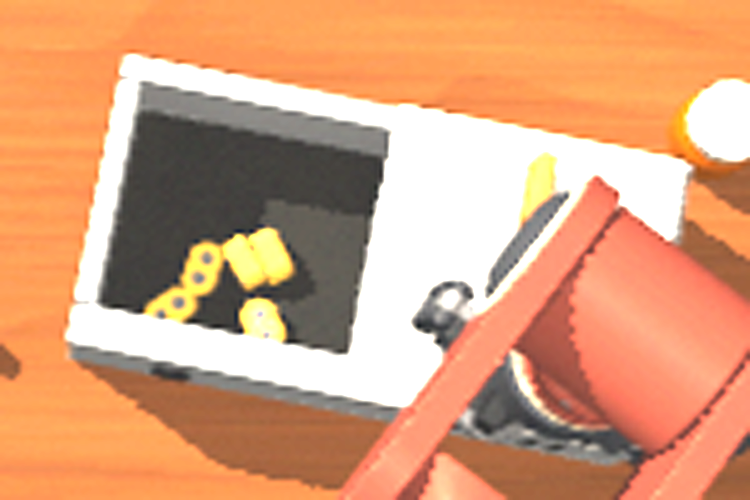

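Emit:
send_rows(steps=[{"translation": [0,-0.1,3],"delta_rot": [0,0,0],"jaw": 8.5},{"translation": [0,-0.1,6.1],"delta_rot": [0,0,0],"jaw": 8.5},{"translation": [0,-0.1,6.1],"delta_rot": [0,0,0],"jaw": 4},{"translation": [0,-0.1,6.1],"delta_rot": [0,0,0],"jaw": 0.5},{"translation": [0,-0.1,6.1],"delta_rot": [0,0,0],"jaw": 0.5},{"translation": [0,-0.1,6.1],"delta_rot": [0,0,0],"jaw": 0.5},{"translation": [0,-0.1,6.1],"delta_rot": [0,0,0],"jaw": 0.5},{"translation": [0,-0.1,6.1],"delta_rot": [0,0,0],"jaw": 0.5}])

```text
time: 26.3
tool_pos: [0.4557, -0.2611, 0.1437]
tool_rot: [0.002, 0.274, 0.962, 0.001]
contact_force: [1.2, 5.7, 5.5]
gripper_width: 0.154
grasp_force: 60.6
```

Emit:
send_rows(steps=[{"translation": [0.4,1,0],"delta_rot": [0,0,0],"jaw": 0.5},{"translation": [1.1,2.9,0],"delta_rot": [0,0,0],"jaw": 0.5},{"translation": [2,5.2,0],"delta_rot": [0,0,0],"jaw": 0.5},{"translation": [2.9,7.5,0],"delta_rot": [0,0,0],"jaw": 0.5},{"translation": [3.8,9.8,0],"delta_rot": [0,0,0],"jaw": 0.5},{"translation": [4.6,12,0],"delta_rot": [0,0,0],"jaw": 0.5},{"translation": [5.2,13.5,0],"delta_rot": [0,0,0],"jaw": 0.5},{"translation": [5.5,14.2,0],"delta_rot": [0,0,0],"jaw": 0.5}])

```text
time: 27.1
tool_pos: [0.4837, -0.1112, 0.1437]
tool_rot: [0.002, 0.273, 0.962, -0.001]
contact_force: [-0.3, -2.3, 5.4]
gripper_width: 0.148
grasp_force: 60.8
```

```bash
python3 - <<'E'
from h import *
s,r=st(); d=s['tool_pos'][:2]-np.array([.4545,-.2595]); print(d@[.183,.983], d@[.983,-.183])
E
```

```text
t 27.1 pos [ 0.4837 -0.1112  0.1437] F [-0.3 -2.3  5.4] w 0.148 g 60.794039368629456
[[-0.851  0.526  0.003]
 [ 0.526  0.851 -0.003]
 [-0.004 -0.001 -1.   ]]
0.1511406538973336 0.001540168864338864
```

Emit:
send_rows(steps=[{"translation": [0.15,0.4,0],"delta_rot": [0,0,0],"jaw": 0.5},{"translation": [0.3,0.8,0],"delta_rot": [0,0,0],"jaw": 0.5},{"translation": [0.4,1.1,0],"delta_rot": [0,0,0],"jaw": 0.5},{"translation": [0.5,1.3,0],"delta_rot": [0,0,0],"jaw": 0.5},{"translation": [0.55,1.4,0],"delta_rot": [0,0,0],"jaw": 0.5},{"translation": [0.6,1.5,0],"delta_rot": [0,0,0],"jaw": 0.5},{"translation": [0.6,1.6,0],"delta_rot": [0,0,0],"jaw": 0.5},{"translation": [0.6,1.6,0],"delta_rot": [0,0,0],"jaw": 0.5}])

```text
time: 27.9
tool_pos: [0.4861, -0.0984, 0.1437]
tool_rot: [0.002, 0.274, 0.962, -0.005]
contact_force: [-4.0, -13.2, 6.3]
gripper_width: 0.149
grasp_force: 60.7
```

```bash
python3 - <<'E'
from h import *
s,r=st(); d=s['tool_pos'][:2]-np.array([.4557,-.2611]); print(d@[.183,.983], d@[.983,-.183])
E
```

```text
t 27.9 pos [ 0.4861 -0.0984  0.1437] F [ -4.  -13.2   6.3] w 0.149 g 60.713247656822205
[[-0.85   0.527  0.001]
 [ 0.527  0.85  -0.01 ]
 [-0.006 -0.008 -1.   ]]
0.16554932378686643 0.00013811787411699587
```

Emit:
send_rows(steps=[{"translation": [0,0,0],"delta_rot": [0,0,0.14],"jaw": 0.5},{"translation": [0,0,0],"delta_rot": [0,0,0.28],"jaw": 0.5},{"translation": [0,0,0],"delta_rot": [0,0,0.42],"jaw": 0.5},{"translation": [0,0,0],"delta_rot": [0,0,0.56],"jaw": 0.5},{"translation": [0,0,0],"delta_rot": [0,0,0.7],"jaw": 0.5},{"translation": [0,0,0],"delta_rot": [0,0,0.84],"jaw": 0.5},{"translation": [0,0,0],"delta_rot": [0,0,0.98],"jaw": 0.5},{"translation": [0,0,0],"delta_rot": [0,0,1.12],"jaw": 0.5}])

```text
time: 28.7
tool_pos: [0.4865, -0.0981, 0.1438]
tool_rot: [0.004, 0.745, 0.667, -0.002]
contact_force: [-1.0, -11.0, 6.4]
gripper_width: 0.151
grasp_force: 60.7
```

Emit:
send_rows(steps=[{"translation": [0,0,0],"delta_rot": [0,0,0.03],"jaw": 0.5},{"translation": [0,0,0],"delta_rot": [0,0,0.06],"jaw": 0.5},{"translation": [0,0,0],"delta_rot": [0,0,0.08],"jaw": 0.5},{"translation": [0,0,0],"delta_rot": [0,0,0.1],"jaw": 0.5},{"translation": [0,0,0],"delta_rot": [0,0,0.1],"jaw": 0.5},{"translation": [0,0,0],"delta_rot": [0,0,0.1],"jaw": 0.5},{"translation": [0,0,0],"delta_rot": [0,0,0.1],"jaw": 0.5},{"translation": [0,0,0],"delta_rot": [0,0,0.1],"jaw": 0.5}])

```text
time: 29.5
tool_pos: [0.4865, -0.0981, 0.1439]
tool_rot: [0.004, 0.775, 0.632, -0.002]
contact_force: [-2.3, -9.9, 4.9]
gripper_width: 0.156
grasp_force: 60.9
```

```bash
python3 - <<'E'
from h import *
s,r=st(); print(s['ft_torque'],np.degrees(np.arctan2(r[1,1],r[0,1]))+10.6); d=s['tool_pos'][:2]-np.array([.4557,-.2611]); print(d@[.183,.983], d@[.983,-.183])
E
```

```text
t 29.5 pos [ 0.4865 -0.0981  0.1439] F [-2.3 -9.9  4.9] w 0.156 g 60.931316614151
[[ 0.2    0.98   0.002]
 [ 0.98  -0.2   -0.009]
 [-0.009  0.004 -1.   ]]
[-1.74491583  0.4139473   0.69986174] -0.9620150379445178
0.1658929475731312 0.0004924910595622068
```

Emit:
send_rows(steps=[{"translation": [0,0,0],"delta_rot": [0,0,-0.02],"jaw": 0.5},{"translation": [0,0,0],"delta_rot": [0,0,-0.02],"jaw": 4},{"translation": [0,0,0],"delta_rot": [0,0,-0.02],"jaw": 8.5},{"translation": [0,0,0],"delta_rot": [0,0,-0.02],"jaw": 8.5},{"translation": [0,0,-2],"delta_rot": [0,0,-0.02],"jaw": 8.5},{"translation": [0,0,-6],"delta_rot": [0,0,-0.02],"jaw": 8.5},{"translation": [-3,-3,-10],"delta_rot": [0,0,-0.02],"jaw": 8.5},{"translation": [-6,-6,-12],"delta_rot": [0,0,-0.02],"jaw": 8.5}])

```text
time: 30.3
tool_pos: [0.4187, -0.139, 0.2619]
tool_rot: [0.001, 0.768, 0.64, 0.0]
contact_force: [0.4, -0.1, 0.5]
gripper_width: 0.994
grasp_force: 0.0
```

Emit:
send_rows(steps=[{"translation": [-3,-3,0],"delta_rot": [0,0,0],"jaw": 8.5},{"translation": [-5,-4,0],"delta_rot": [0,0,0],"jaw": 8.5},{"translation": [-8,-4,0],"delta_rot": [0,0,0],"jaw": 8.5},{"translation": [-11,-4,0],"delta_rot": [0,0,0],"jaw": 8.5},{"translation": [-14,-4,0],"delta_rot": [0,0,0],"jaw": 8.5},{"translation": [-16,-4,0],"delta_rot": [0,0,0],"jaw": 8.5},{"translation": [-16,-4,0],"delta_rot": [0,0,0],"jaw": 8.5},{"translation": [-16,-4,0],"delta_rot": [0,0,0],"jaw": 8.5}])

```text
time: 31.1
tool_pos: [0.3498, -0.2887, 0.2588]
tool_rot: [-0.001, 0.769, 0.639, 0.0]
contact_force: [-1.0, -0.4, -0.6]
gripper_width: 0.995
grasp_force: 0.0
```

```bash
python3 - <<'E'
from h import *
st()
f=cam('top'); P=cloud(f); z=P[...,2]
def rc(m,n): print(n,cv2.minAreaRect((P[m][:,:2]*1000).astype(np.float32)),m.sum())
rc((z>.135)&(z<.17)&(abs(P[...,0]-.4865)<.03)&(abs(P[...,1]+.098)<.03),'knob')
rc((z>.125)&(z<.16)&(abs(P[...,0]-.60)<.04)&(abs(P[...,1]+.12)<.03),'bar')
rc((z>.02)&(z<.1)&(P[...,0]>.45)&(P[...,0]<.66)&(P[...,1]>.07)&(P[...,1]<.27),'tray')
E
```

```text
t 31.1 pos [ 0.3498 -0.2887  0.2588] F [-1.  -0.4 -0.6] w 0.995 g 0.0
[[ 0.183  0.983 -0.001]
 [ 0.983 -0.183  0.001]
 [ 0.001 -0.001 -1.   ]]
knob ((485.5902099609375, -98.3742446899414), (44.58008575439453, 14.247101783752441), 79.14874267578125) 88
bar ((597.9647827148438, -119.20325469970703), (13.747379302978516, 59.43230438232422), 79.31298065185547) 101
tray ((555.2927856445312, 165.50119018554688), (91.54161834716797, 119.55529022216797), 80.38699340820312) 356
```

```bash
python3 -c "
from plant import *
print(job_done())"
```

```text
the job is handed in; nothing more can be done
None
```

The job is handed in, but no verdict came back: before handing in, all five brass links (three from the tray, two from the bench) were in the well. The cover was shut, the knob tight, the empty tray standing on its mat, and the hammer, mandrel and jar left alone.

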